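# Fit a belt pulley to a sander spindle and hold it on the set-screw flat

## Robot

A 6-joint arm with a two-finger parallel gripper is mounted at the origin on the work surface. World frame = base frame: x ahead of the robot, y to its left, z up, the work surface at z = 0. Lengths are in m, angles in rad, forces in N, time in s.
With the tool pointing down it reaches from about 0.3 to 0.875 m from the base axis. Payload 4.2 kg.
Tool frame: the origin (TCP) lies between the finger pads; the fingertips stand manip.tip_extent ahead of it and the grasp point (between the pads) lies 8 mm behind it (manip.tip_extent is the distance from the TCP to the fingertips, in m); z points along the fingers, x is the direction in which the jaws open and shut, and the axes are right-handed (so a half turn about z gives the same grasp; the last joint's range is limited). The gripper opens to 85 mm and grips with 20 to 120 N. Pads are 22 mm wide; open, the fingers measure 114 mm over their backs; the gripper's body (76 mm by 85 mm) begins 54 mm behind the grasp point. The pads swing forward as they close: fully open they stand 13 mm farther back than shut.
Start: joints at [1.311, 0.32, 1.565, -0, 1.257, -0.02], TCP at [0.137, 0.559, 0.242] pointing down, gripper open.
Joint ranges: [-3.11, 3.11], [-0.84, 2.01], [0.21, 2.61], [-1.34, 4.49], [0.05, 2.63], [-2.56, 2.56]. Speed limits (rad/s): [2.57, 2.57, 3.14, 3.14, 3.14, 3.14].

## Interface

Orientations are given as a rotation vector (axis times angle).
In Python, from cell import manip, optics, job_done, nets gives the robot as it stands.
- The arm moves only by the tool carry_out, never from a script. Its argument "steps" is one flat list of numbers, 5 for each row, row after row: the opening, from 0 (shut) to 1 (fully open), then the shift along the tool's x, y, z in mm, then the turn about the tool's z in degrees. A call has 1 to 10 rows; each row is the pose to reach, as a shift and turn from the pose commanded when the call began, along the tool's axes at that moment; what a row does not reach only later rows make up. A row lasts 1/12 s, in which the tool goes at most 41.7 mm and 7.16 degrees, less where a joint would pass 70% of its speed; a pose out of reach is approached as far as the arm can. A call with a gripper value outside its range is refused whole. The fingers move at their own pace and stop on an object; "newtons" is the grip in N (left out, the last holds). Time passes only in rows, so rows that repeat a pose let the fingers close. It gives the time, the measured TCP pose, the force and the opening at its end, in the units of the state.
- manip.sense(): the state, without advancing time (a new reading comes with each control period).
- optics.camera(name): name is "side" or "top"; returns a dict with "frame" (400x640x3 uint8, blue, green, red), "mtx" (3x3 intrinsics, pixels), "R" (3x3) and "t" (3): a world point X has camera coordinates R X + t. Camera axes: x right, y down, z forward; pixel columns grow to the right and rows downward; lengths in m; the calibration is good to about 2 mm. A picture is of the moment at which its call begins. There is no depth.
- job_done(): hands the job in, once; it reports no verdict.
Trained networks look in a picture, given as the dict that the camera call returned (one of the last four; its "shot" number tells which), for a name from the list of things; names that differ only in an ending like _2 or _b are one class to them, and where a whole thing is asked for, a point or a joint stands for the part that bears it (a point fixed in the world has none). Each returns a list of dicts, best first, with "score" (0 to 1); they miss things now and then, are a little off and sometimes report something else, mostly with a low value. They report only what shows in the picture. A call takes as long as a camera call. They do not tell look-alikes from the thing itself.
- nets.find_in(picture, label): "extent" ([left, top, width, height] in pixels, round what is visible of it).
- nets.place_of(picture, label): "at" ([row, column] in pixels: a listed point, or the origin of a listed thing).
The state is a dict: "t": time; "joints": joint angles; "qvel": joint speeds; "joint_efforts": joint torques, N m; "tool_pos": TCP position; "ee_rot": TCP orientation; "force": force on the tool from outside, world axes, zero at the start; "ft_torque": the same for the moment, N m; "width": finger opening in m.
Only numpy, scipy, OpenCV 4.12 (cv2) and the standard library are available. Lean on these libraries where they do the work, as an engineer would, in place of code of your own. Each camera call takes 0.05 s, during which the arm holds its last target. There are 200 camera calls.

## Task

The sander's spindle stands upright in its bearing block, clamped in the bench vise. Pinch the bare spindle and turn it until you feel its set-screw flat lying square under one finger and facing straight out to the handle side of the vise; then let go, fetch the hubbed pulley and slide it onto the spindle, hub upwards, with its set screw over that flat. Finish while still holding the pulley there, its hub flush with the spindle's end and clear of the bearing block, so that a helper can tighten the screw from the handle side; do not let go of it, and leave the other things on the bench where they are.

Things in the scene. Friction and masses are not known exactly. Their poses are not given: they have to be found in the camera images.
- vise: Bench vise with 80 mm jaws, fixed, different place and yaw each time. Origin on the bench straight below the spindle's axis; x points level to the handle side, z up. Jaw tops at z = 133 mm reach 66 mm from the axis along x. Clamped between them the aluminium bearing block, 60 x 66 mm, top at z = 150 mm (bolt heads to 153). The anvil behind (-x) reaches 130 mm from the axis, up to z = 117.
- vise_handle (a point): Outer end of the vise's screw, where the 120 mm cross handle sits: on the vise's x axis, 142 mm from the spindle's axis, 74 mm up. It marks the handle side.
- spindle (a joint): Angle in rad of the upright steel spindle about the vise's z axis: 0 when its flat faces the handle side (vise +x), growing counter-clockwise seen from above; starts between 0.6 and 2.4. No end stop; turns stiffly (0.03 N m) and stays where left. 16 mm thick, stands out of the block from z = 150 to 202 mm. Oiled: friction about 0.2, so jaws closed within 10 degrees of square to the flat pull it square.
- spindle_end (a point): Centre of the spindle's top end face, on its axis, 202 mm above the bench and 52 mm above the bearing block; the end has a 1.5 mm chamfer.
- flat: The milled set-screw flat on the spindle: 13 mm wide, reaching 42 mm down from the spindle's end, 4.5 mm from the axis (so a pinch on flat and back is 12.5 mm wide, its middle 1.75 mm behind the axis); the last 10 mm down to the block are fully round, 16 mm. Origin in the middle of the face, 21 mm below the end; x points straight out of the flat, z up. It turns with the spindle.
- pulley: Loose aluminium V-belt pulley, about 0.14 kg, 38 mm high: a grooved rim 62 mm in diameter and 14 mm thick, on it a round hub 32 mm in diameter and 24 mm high, plain 18 mm bore right through. Lies rim down, hub up. Origin in the middle of its underside, z up along the bore, x out along the set screw. The only thing here with a rim, a hub and a screw in the hub.
- hub_top (a point): Centre of the pulley hub's top face, on the bore axis, 38 mm above the pulley's underside.
- set_screw (a point): Outer end of the pulley's set screw: a dark head 8 mm thick standing level out of the hub along the pulley's x axis, 26 mm above its underside, to 25 mm from the bore axis. The screw's 5 mm thick point reaches into the bore to 6.5 mm from the axis, so the pulley goes fully on only with the screw over the flat.
- roller: Bystander: plain dark steel roller, 50 mm in diameter, 36 mm high, with an 18 mm bore and no hub or screw, standing on end. Origin in the middle of its underside. It, the jar and the pulley may change places.
- jar: Bystander: closed glass jar, 62 mm in diameter, 85 mm high. Origin in the middle of its underside.
- flask: Bystander: dark drinking flask, 66 mm in diameter, 200 mm high, upright. Origin in the middle of its underside.
- sandblock: Bystander: cork sanding block, 110 x 65 x 28 mm. Origin in the middle of its underside.
- drill: Bystander: cordless drill lying on its side, about 230 x 190 x 60 mm. Origin under its barrel.
- pliers: Bystander: pliers, 155 mm long, lying flat, 14 mm high. Origin under the pivot.
- hexkey: Bystander: L-shaped hex key, 95 x 28 mm, 6 mm thick, lying flat. Origin under the middle of its long arm.
Things that resemble listed ones, but are neither listed nor needed, are in the scene too. Of the things like the pulley, leave any that is red or yellow; of the rest the smaller one is meant.

How it is judged:
On the way:
1. the bare spindle is pinched with a finger square on its flat, and the flat faces the handle side of the vise within 0.2 rad (contact force between the fingers and flat above 2 N and value of joint spindle between -0.2 and 0.2 rad and distance between pulley and spindle_end above 0.1 m), for 0.3 s.
At the end, for the whole second after the job is handed in: The fingers hold the pulley at rest on the spindle, hub up: hub top flush with the spindle end within 3 mm, upright within 0.1 rad, set screw over the flat within 0.2 rad, flat facing the handle side within 0.2 rad; pulley and fingers clear of block and vise (contact force between the fingers and pulley above 2 N and value of joint spindle between -0.2 and 0.2 rad and x of set_screw in the frame of flat above 0.015 m and y of set_screw in the frame of flat between -0.005 and 0.005 m and z of hub_top in the frame of spindle_end between -0.003 and 0.003 m and horizontal distance between hub_top and spindle_end below 0.003 m and angle between pulley's own z axis and vertical below 0.1 rad and contact force between the fingers and vise below 0.5 N and linear speed of pulley below 0.02 m/s); the arm keeps its last pose, push and grip.
It fails at once if one of the other things on the bench is moved by more than 30 mm (distance of any of roller, jar, flask, sandblock, drill, pliers, hexkey from where it was at the start of the episode above 0.03 m).
It also fails if it takes over 61 s, if anything falls off the work surface, if the arm or the gripper's body presses on something with over 40 N, if the wrist force passes 120 N, or if a joint passes its speed limit or range.

## Working session

There is one attempt and no reset: what is moved stays moved. The work goes in short steps, Python scripts to look and compute and a tool call to move; the robot and the scene stay as the last step left them, time stands still between calls to the robot, and variables do not carry over. Pictures are saved under pics/ and viewed, about 8 in all and at most 12, crops included, and the job is handed in when it is done.

Besides the shell and the picture viewer there is one more tool, called after "Request:" as a command line: name --argument value ..., lists and objects as JSON in quotes. carry_out: Moves the arm, as the interface text tells. Its arguments: {"type":"object","properties":{"steps":{"type":"array","items":{"type":"number"}},"newtons":{"type":"number"}},"required":["steps"]}

```bash
ls; mkdir -p pics; cat > h.py <<'E'
import numpy as np, cv2
from scipy.spatial.transform import Rotation as Ro
from cell import manip, optics, job_done, nets
def px(c,X):
    p=c["R"]@np.array(X,float)+c["t"]; q=c["mtx"]@p; return q[:2]/q[2]
def ray(c,row,col,z):
    d=c["R"].T@np.linalg.inv(c["mtx"])@np.array([col,row,1.]); o=-c["R"].T@c["t"]
    return o+d*(z-o[2])/d[2]
E
python3 - <<'E'
from h import *
s=manip.sense(); print({k:np.round(v,3) for k,v in s.items()}, manip.tip_extent)
for n in ("side","top"):
    c=optics.camera(n); cv2.imwrite(f"pics/{n}0.png",c["frame"])
    print(n,"cam at",np.round(-c["R"].T@c["t"],3), c["mtx"][0,0])
    for l,z in [("vise_handle",.074),("spindle_end",.202),("flat",.181),("hub_top",.038),("set_screw",.026),("pulley",0),("roller",0),("jar",0)]:
        for d in nets.place_of(c,l)[:3]:
            print(l,round(d["score"],2),np.round(d["at"]),np.round(ray(c,*d["at"],z),3))
E
```

```text
pics
{'t': np.float64(0.0), 'joints': array([ 1.311,  0.32 ,  1.566, -0.   ,  1.257, -0.02 ]), 'qvel': array([ 0.002,  0.001, -0.   ,  0.002,  0.   , -0.001]), 'joint_efforts': array([ 1.0000e-03, -4.1552e+01, -2.3417e+01,  0.0000e+00,  8.0000e-03,
        0.0000e+00]), 'tool_pos': array([0.136, 0.558, 0.241]), 'ee_rot': array([ 2.470e+00,  1.939e+00, -2.000e-03]), 'force': array([-0.051,  0.676, -0.819]), 'ft_torque': array([-0.017,  0.02 , -0.012]), 'width': np.float64(0.086)} 0.011
side cam at [ 0.114 -0.729  1.085] 395.37239475953356
vise_handle 0.56 [206. 340.] [0.654 0.038 0.074]
spindle_end 0.46 [197. 305.] [0.514 0.027 0.202]
hub_top 0.96 [267. 313.] [ 0.461 -0.112  0.038]
hub_top 0.93 [314. 308.] [ 0.369 -0.245  0.038]
hub_top 0.91 [346. 318.] [ 0.345 -0.341  0.038]
set_screw 0.83 [291. 339.] [ 0.489 -0.223  0.026]
set_screw 0.83 [314. 316.] [ 0.392 -0.251  0.026]
set_screw 0.78 [275. 320.] [ 0.467 -0.142  0.026]
pulley 0.94 [273. 312.] [ 0.457 -0.109  0.   ]
pulley 0.69 [355. 314.] [ 0.33  -0.344  0.   ]
pulley 0.6 [317. 305.] [ 0.364 -0.232  0.   ]
roller 0.74 [206. 337.] [0.686 0.098 0.   ]
roller 0.69 [188. 272.] [0.518 0.308 0.   ]
jar 0.65 [278. 392.] [ 0.67  -0.253  0.   ]
top cam at [0.48  0.059 1.364] 469.4388535042862
vise_handle 0.58 [155. 332.] [0.666 0.04  0.074]
spindle_end 0.6 [206. 330.] [0.52  0.047 0.202]
flat 0.16 [122. 396.] [ 0.736 -0.118  0.181]
hub_top 0.97 [272. 470.] [ 0.345 -0.352  0.038]
hub_top 0.88 [222. 429.] [ 0.485 -0.235  0.038]
hub_top 0.67 [230. 385.] [ 0.459 -0.113  0.038]
set_screw 0.79 [255. 432.] [ 0.39  -0.246  0.026]
set_screw 0.75 [287. 462.] [ 0.303 -0.332  0.026]
set_screw 0.69 [228. 398.] [ 0.467 -0.149  0.026]
pulley 0.86 [226. 380.] [ 0.469 -0.102  0.   ]
pulley 0.73 [224. 425.] [ 0.478 -0.231  0.   ]
pulley 0.7 [260. 428.] [ 0.374 -0.242  0.   ]
roller 0.65 [204. 235.] [0.528 0.318 0.   ]
jar 0.61 [162. 430.] [ 0.661 -0.247  0.   ]
```

```bash
python3 - <<'E'
from h import *
a=cv2.imread("pics/side0.png");b=cv2.imread("pics/top0.png")
cv2.imwrite("pics/crop1.png",cv2.resize(a[130:390,220:480],None,fx=2.3,fy=2.3,interpolation=2))
cv2.imwrite("pics/crop2.png",cv2.resize(b[80:320,210:530],None,fx=2.5,fy=2.5,interpolation=2))
E
```

```text
(no output)
```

View pics/crop1.png

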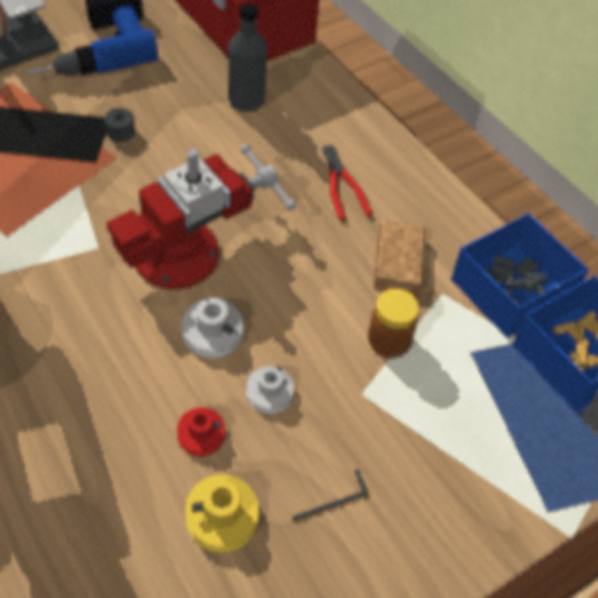

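View pics/crop2.png

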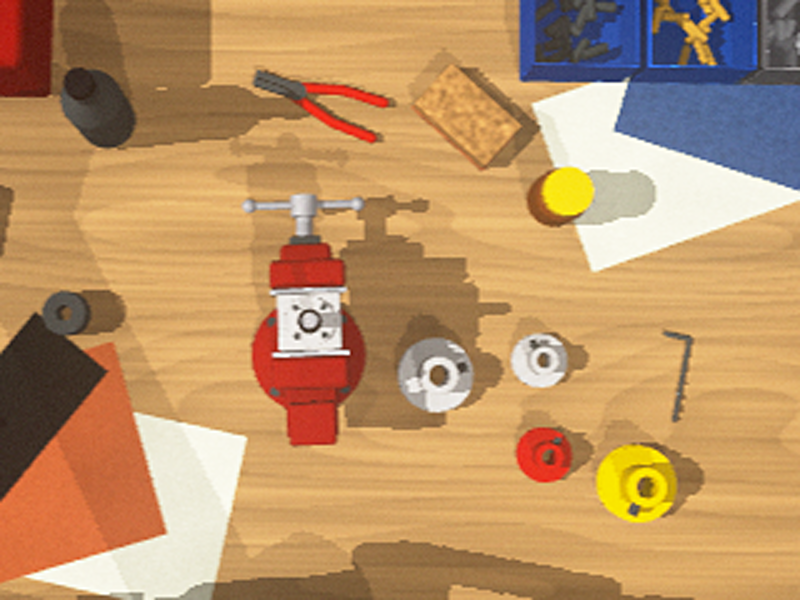

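Top view shows four pulley-like things: large silver (row 230, col 385), small silver (223, 425), red (262, 429) and yellow (272, 470). The description picks the small silver one. The roller stands alone at about (204, 235). Vise x points roughly to world +x. Next are the close crops and triangulation.

```bash
cat >> h.py <<'E'
def tri(c1,rc1,c2,rc2):
    A=[];b=[]
    for c,rc in((c1,rc1),(c2,rc2)):
        d=c["R"].T@np.linalg.inv(c["mtx"])@np.array([rc[1],rc[0],1.]);d/=np.linalg.norm(d);o=-c["R"].T@c["t"]
        P=np.eye(3)-np.outer(d,d);A.append(P);b.append(P@o)
    return np.linalg.lstsq(np.vstack(A),np.hstack(b),rcond=None)[0]
E
python3 - <<'E'
from h import *
S=optics.camera("side");T=optics.camera("top")
def near(c,l,X):
    p=px(c,X); L=[(np.hypot(*(np.array(d["at"])[::-1]-p)),d["score"],d["at"]) for d in nets.place_of(c,l)]
    L=[x for x in L if x[0]<15]; return min(L) if L else None
for l,X in [("vise_handle",(.66,.04,.074)),("spindle_end",(.517,.035,.202)),("flat",(.517,.035,.18)),("hub_top",(.485,-.235,.038)),("set_screw",(.49,-.23,.026)),("pulley",(.485,-.235,0))]:
    s=near(S,l,X);t=near(T,l,X);print(l,s,t,np.round(tri(S,s[2],T,t[2]),4) if s and t else "", [np.round(ray(c,*q[2],X[2]),4) for c,q in((S,s),(T,t)) if q])
def crop(c,X,h):
    u,v=px(c,X).round().astype(int); print(u-h,v-h); return cv2.resize(c["frame"][v-h:v+h,u-h:u+h],(390,290*390//290),interpolation=cv2.INTER_CUBIC)
a=np.hstack([crop(S,(.485,-.235,.02),20),crop(T,(.485,-.235,.02),20)])
b=np.hstack([crop(S,(.517,.035,.19),20),crop(T,(.517,.035,.19),20)])
cv2.imwrite("pics/close1.png",cv2.resize(np.vstack([a,b]),(600,600)))
E
```

```text
vise_handle (np.float64(4.123493572392552), 0.56, [203.6, 336.7]) (np.float64(1.3392669340806902), 0.88, [158.0, 332.2]) [0.6507 0.0428 0.0845] [array([0.6519, 0.0525, 0.074 ]), array([0.6563, 0.0405, 0.074 ])]
spindle_end (np.float64(1.8999244043167742), 0.64, [194.7, 302.8]) (np.float64(1.4799896691757197), 0.45, [206.3, 333.1]) [0.516  0.0395 0.2003] [array([0.5126, 0.0392, 0.202 ]), array([0.5186, 0.0383, 0.202 ])]
flat None None  []
hub_top (np.float64(3.4466709437811893), 0.55, [295.3, 337.9]) (np.float64(1.291982552879804), 0.92, [221.3, 427.5]) [ 0.4826 -0.2327  0.0244] [array([ 0.4742, -0.2375,  0.038 ]), array([ 0.486 , -0.2315,  0.038 ])]
set_screw (np.float64(2.382172038831976), 0.54, [292.0, 338.7]) (np.float64(6.22056896933414), 0.66, [216.4, 420.9]) [ 0.4963 -0.217   0.0087] [array([ 0.4865, -0.2236,  0.026 ]), array([ 0.4997, -0.2153,  0.026 ])]
pulley (np.float64(3.1899572791554833), 0.57, [300.7, 337.0]) (np.float64(4.9507834241539985), 0.94, [226.5, 424.7]) [ 4.730e-01 -2.329e-01 -3.000e-04] [array([ 0.475 , -0.2339,  0.    ]), array([ 0.471 , -0.2318,  0.    ])]
320 276
407 202
285 178
314 187
```

View pics/close1.png

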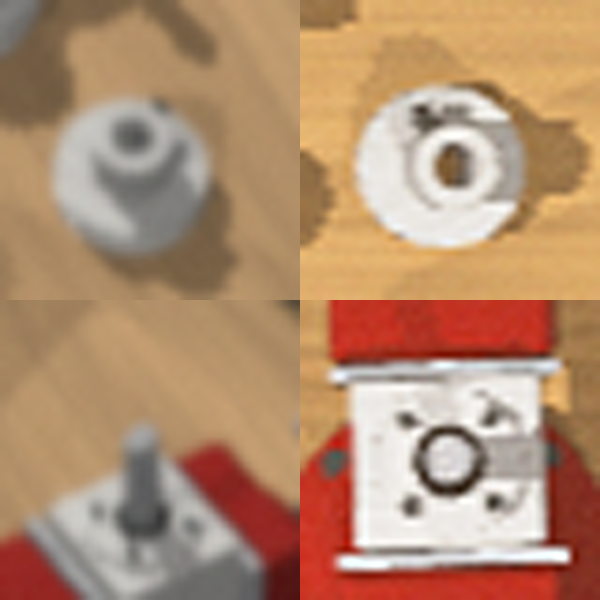

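Spindle is at about (0.517, 0.038), vise yaw is about +1.8° (block edges and handle line agree), and the small silver pulley is at about (0.484, -0.234). I'll pinch first with the jaw axis at mid-range of the flat's possible angles and read the width.

```bash
cat >> h.py <<'E'
def th(s): x=Ro.from_rotvec(s["ee_rot"]).as_matrix()[:,0]; return np.degrees(np.arctan2(x[1],x[0]))
def go(x,y,z,t):
    s=manip.sense();M=Ro.from_rotvec(s["ee_rot"]).as_matrix()
    d=M.T@(np.array([x,y,z])-s["tool_pos"])*1000
    print("now",np.round(s["tool_pos"],4),round(th(s),2),"tilt",np.round(M[:,2],3),"shift",np.round(d,1),"turn",round(th(s)-t,2))
def world():
    s=manip.sense();M=Ro.from_rotvec(s["ee_rot"]).as_matrix()
    print("t",round(float(s["t"]),2),"pos",np.round(s["tool_pos"]*1000,1),"th",round(th(s),2),"w",round(s["width"]*1000,2),"F",np.round(s["force"],1),"Ftool",np.round(M.T@s["force"],1),"Tq",np.round(s["ft_torque"],2),"j6",round(s["joints"][5],2))
E
python3 -c "
from h import *
go(.517,.038,.27,87.7)
T=optics.camera('top')
hc=ray(T,224-.2,427.0,.038);sc=ray(T,216.2,423.7,.026);rc=ray(T,223.6,425.4,.014);print(hc,sc,rc,np.degrees(np.arctan2(sc[1]-hc[1],sc[0]-hc[0])),ray(T,207.9-.3,333.5,.202))"
```

```text
now [0.1366 0.5586 0.2424] 76.26 tilt [ 0.  0. -1.] shift [-415.3  493.2  -27.7] turn -11.44
[ 0.47895611 -0.23011901  0.038     ] [ 0.50038638 -0.22328146  0.026     ] [ 0.47943036 -0.2307601   0.014     ] 17.695819629530188 [0.51536052 0.03727286 0.202     ]
```

Request:
carry_out --steps '[1, -415, 493, -28, -11.4, 1, -415, 493, -28, -11.4, 1, -415, 493, -28, -11.4, 1, -415, 493, -28, -11.4, 1, -415, 493, -28, -11.4, 1, -415, 493, -28, -11.4, 1, -415, 493, -28, -11.4, 1, -415, 493, -28, -11.4, 1, -415, 493, -28, -11.4, 1, -415, 493, -28, -11.4]' --newtons 20

```text
t: 2.48
tool_pos: [0.3829, 0.2208, 0.2608]
ee_rot: [2.266, 2.176, 0.002]
force: [1.0, 0.5, -0.2]
width: 0.0857
```

```bash
python3 -c "
from h import *
world();go(.516,.0375,.27,87.7)"
```

```text
t 2.48 pos [382.9 220.8 260.8] th 87.67 w 85.69 F [ 1.   0.5 -0.2] Ftool [0.5 1.  0.2] Tq [ 0.08 -0.02  0.04] j6 -1.03
now [0.3829 0.2208 0.2608] 87.67 tilt [ 0.001  0.001 -1.   ] shift [-177.8  140.5   -9.2] turn -0.03
```

Request:
carry_out --steps '[1, -178, 140, -9, 0, 1, -178, 140, -9, 0, 1, -178, 140, -9, 0, 1, -178, 140, -9, 0, 1, -178, 140, -9, 0, 1, -178, 140, -9, 0, 1, -178, 140, -9, 0, 1, -178, 140, -9, 0]'

```text
t: 3.15
tool_pos: [0.5149, 0.0385, 0.2691]
ee_rot: [-2.268, -2.172, 0.0]
force: [-0.3, 0.3, -0.1]
width: 0.0854
```

```bash
python3 -c "
from h import *
world();go(.516,.0375,.173,87.7)"
```

```text
t 3.15 pos [514.9  38.5 269.1] th 87.53 w 85.38 F [-0.3  0.3 -0.1] Ftool [ 0.2 -0.3  0.1] Tq [-0.01 -0.    0.03] j6 -1.48
now [0.5149 0.0385 0.2691] 87.53 tilt [-0.001  0.001 -1.   ] shift [-1.   1.2 96.1] turn -0.17
```

Request:
carry_out --steps '[1, -1, 1, 48, 0, 0.5, -1, 1, 96, 0, 0.4, -1, 1, 96, 0, 0.3, -1, 1, 96, 0, 0, -1, 1, 96, 0, 0, -1, 1, 96, 0, 0, -1, 1, 96, 0, 0, -1, 1, 96, 0, 0, -1, 1, 96, 0, 0, -1, 1, 96, 0]'

```text
t: 3.98
tool_pos: [0.5164, 0.0349, 0.1755]
ee_rot: [2.259, 2.173, -0.004]
force: [-1.2, -13.2, 1.2]
width: 0.0143
```

```bash
python3 -c "
from h import *
world()"
```

```text
t 3.98 pos [516.4  34.9 175.5] th 87.78 w 14.29 F [ -1.2 -13.2   1.2] Ftool [-13.2  -0.7  -1.1] Tq [-1.7   0.12  0.09] j6 -1.48
```

Request:
carry_out --steps '[0, -3, 0, 0, 0, 0, -3, 0, 0, 0, 0, -3, 0, 0, 0, 0, -3, 0, 0, 0]'

```text
t: 4.32
tool_pos: [0.5164, 0.0348, 0.1754]
ee_rot: [2.263, 2.174, 0.003]
force: [-1.6, -3.2, 6.9]
width: 0.0136
```

```bash
python3 -c "
from h import *
world()"
```

```text
t 4.32 pos [516.4  34.8 175.4] th 87.7 w 13.57 F [-1.6 -3.2  6.9] Ftool [-3.3 -1.5 -6.9] Tq [-0.47  0.29  0.07] j6 -1.48
```

Request:
carry_out --steps '[0, 0, 0, 0, 0, 0, 0, 0, 0, 0, 0, 0, 0, 0, 0, 0, 0, 0, 0, 0]' --newtons 40

```text
t: 4.65
tool_pos: [0.5164, 0.0347, 0.1755]
ee_rot: [2.263, 2.174, 0.003]
force: [-1.4, -3.8, 7.3]
width: 0.0133
```

```bash
python3 -c "
from h import *
world()"
```

```text
t 4.65 pos [516.4  34.7 175.5] th 87.71 w 13.3 F [-1.4 -3.8  7.3] Ftool [-3.8 -1.3 -7.3] Tq [-0.47  0.34 -0.01] j6 -1.48
```

Request:
carry_out --steps '[0.35, 0, 0, 0, 0, 0.35, 0, 0, 0, 8, 0.35, 0, 0, 0, 8, 0, 0, 0, 0, 8, 0, 0, 0, 0, 8, 0, 0, 0, 0, 8, 0, 0, 0, 0, 8, 0, 0, 0, 0, 8, 0, 0, 0, 0, 8, 0, 0, 0, 0, 8]'

```text
t: 5.48
tool_pos: [0.5156, 0.0347, 0.1737]
ee_rot: [2.412, 2.012, -0.0]
force: [-1.1, -5.0, 5.2]
width: 0.014
```

```bash
python3 -c "
from h import *
world()"
```

```text
t 5.48 pos [515.6  34.7 173.7] th 79.69 w 13.96 F [-1.1 -5.   5.2] Ftool [-5.1 -0.2 -5.2] Tq [-0.62  0.29  0.03] j6 -1.35
```

Request:
carry_out --steps '[0, -1, 0, 0, 8, 0, -1, 0, 0, 0, 0, -1, 0, 0, 0, 0, -1, 0, 0, 0, 0, -1, 0, 0, 0, 0, -1, 0, 0, 0]'

```text
t: 5.98
tool_pos: [0.5157, 0.0346, 0.1737]
ee_rot: [-2.414, -2.009, -0.002]
force: [-0.4, -1.2, 5.6]
width: 0.014
```

```bash
python3 -c "
from h import *
world()"
```

```text
t 5.98 pos [515.7  34.6 173.7] th 79.54 w 13.96 F [-0.4 -1.2  5.6] Ftool [-1.2 -0.2 -5.7] Tq [-0.06  0.23  0.1 ] j6 -1.34
```

Request:
carry_out --steps '[0.35, 0, 0, 0, 0, 0.35, 0, 0, 0, -7, 0.35, 0, 0, 0, -15.5, 0, 0, 0, 0, -15.5, 0, 0, 0, 0, -15.5, 0, 0, 0, 0, -15.5, 0, 0, 0, 0, -15.5, 0, 0, 0, 0, -15.5, 0, 0, 0, 0, -15.5, 0, 0, 0, 0, -15.5]'

```text
t: 6.82
tool_pos: [0.5153, 0.0346, 0.173]
ee_rot: [-2.119, -2.317, -0.001]
force: [1.7, 4.7, -4.4]
width: 0.0131
```

```bash
python3 -c "
from h import *
world()"
```

```text
t 6.82 pos [515.3  34.6 173. ] th 95.11 w 13.15 F [ 1.7  4.7 -4.4] Ftool [4.5 2.1 4.4] Tq [ 0.66 -0.12  0.03] j6 -1.62
```

Request:
carry_out --steps '[0.3, 0, 0, 0, 0, 0.3, 0, 0, 0, -7, 0.3, 0, 0, 0, -9, 0, 0, 0, 0, -9, 0, 0, 0, 0, -9, 0, 0, 0, 0, -9, 0, 0, 0, 0, -9, 0, 0, 0, 0, -9, 0, 0, 0, 0, -9, 0, 0, 0, 0, -9]'

```text
t: 7.65
tool_pos: [0.5155, 0.0345, 0.174]
ee_rot: [-1.931, -2.478, -0.002]
force: [-1.9, 4.9, 5.4]
width: 0.0123
```

```bash
python3 -c "
from h import *
world()"
```

```text
t 7.65 pos [515.5  34.5 174. ] th 104.13 w 12.26 F [-1.9  4.9  5.4] Ftool [ 5.2 -0.6 -5.4] Tq [ 0.75  0.37 -0.07] j6 -1.77
```

Request:
carry_out --steps '[0, 1, -0.2, 0, 7, 0, 1, -0.4, 0, 14, 0, 1.1, -0.6, 0, 21, 0, 1.2, -0.8, 0, 28, 0, 1.3, -1, 0, 35, 0, 1.4, -1.2, 0, 42, 0, 1.6, -1.3, 0, 49, 0, 1.8, -1.45, 0, 56, 0, 1.95, -1.55, 0, 63, 0, 2.15, -1.65, 0, 70]'

```text
t: 8.48
tool_pos: [0.5132, 0.0335, 0.174]
ee_rot: [3.001, 0.914, -0.002]
force: [-3.6, -5.4, 6.1]
width: 0.0122
```

```bash
python3 -c "
from h import *
world()"
```

```text
t 8.48 pos [513.2  33.5 174. ] th 33.87 w 12.19 F [-3.6 -5.4  6.1] Ftool [-6.   2.5 -6.1] Tq [-0.67  0.41  0.12] j6 -0.54
```

Request:
carry_out --steps '[0, -0.6, -0.2, 0, 7, 0, -1, -0.4, 0, 14, 0, -1, -0.6, 0, 21, 0, -1, -0.8, 0, 28, 0, -1, -0.9, 0, 32, 0, -1, -0.9, 0, 32, 0, -1, -0.9, 0, 32, 0, -1, -0.9, 0, 32]'

```text
t: 9.15
tool_pos: [0.512, 0.034, 0.174]
ee_rot: [3.137, 0.06, 0.001]
force: [-2.0, -4.1, 5.8]
width: 0.0122
```

```bash
python3 -c "
from h import *
world()
S=optics.camera('side');T=optics.camera('top')
f=lambda c,X,h:cv2.resize(c['frame'][(v:=int(px(c,X)[1]))-h:v+h,(u:=int(px(c,X)[0]))-h:u+h],(400,400),interpolation=2)
cv2.imwrite('pics/pinch.png',np.hstack([f(S,(.515,.036,.19),40),f(T,(.57,.036,.15),40)]))"
```

```text
t 9.15 pos [512.  34. 174.] th 2.18 w 12.19 F [-2.  -4.1  5.8] Ftool [-2.2  4.1 -5.8] Tq [-0.44  0.3  -0.01] j6 0.01
```

View pics/pinch.png

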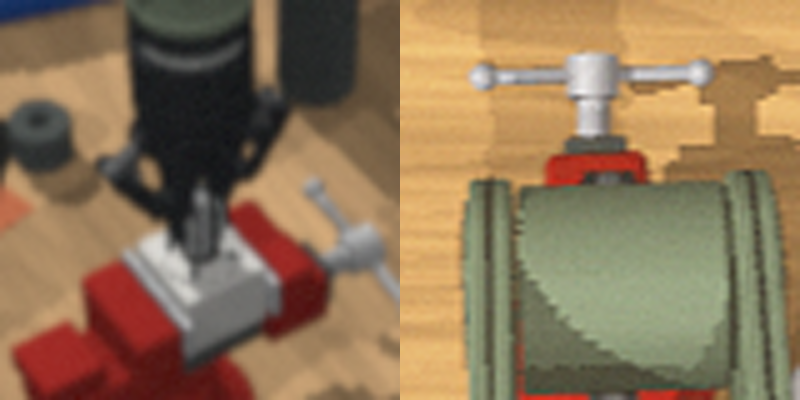

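Pinch is square: width has stayed at 12.2 mm, and theta 2.2° against a vise yaw of about 1.7°. The picture shows the fingers on the bare spindle at (200,220), clear of the block. Next I release, rise and look at the pulley's screw direction.

Request:
carry_out --steps '[0.3, 0, 0, 0, 0, 0.6, 0, 0, 0, 0, 0.6, 0, 0, 0, 0, 0.6, 0, 0, -40, 0, 0.6, 0, 0, -80, 0, 0.8, 0, 0, -110, 0, 1, 0, 0, -110, 0, 1, 0, 0, -110, 0]'

```text
t: 9.92
tool_pos: [0.5128, 0.0359, 0.2849]
ee_rot: [3.141, 0.059, 0.007]
force: [-0.1, 0.1, -0.6]
width: 0.0841
```

```bash
python3 - <<'E'
from h import *
world()
S=optics.camera("side");T=optics.camera("top")
out=[]
for c,o in((S,(338,298)),(T,(425,223))):
    h=16;k=25
    im=cv2.resize(c["frame"][o[1]-h:o[1]+h,o[0]-h:o[0]+h],None,fx=k/2,fy=k/2,interpolation=cv2.INTER_CUBIC)
    out.append(im)
    # rim fit: bright, unsaturated pixels
    f=c["frame"][o[1]-h:o[1]+h,o[0]-h:o[0]+h]; hsv=cv2.cvtColor(f,cv2.COLOR_BGR2HSV)
    m=((hsv[...,1]<60)&(hsv[...,2]>90)).astype(np.uint8)
    cs=max(cv2.findContours(m,0,1)[0],key=cv2.contourArea); e=cv2.minEnclosingCircle(cs); print("circ",np.array(e[0])+np.array(o)-h,e[1])
    for l in("hub_top","set_screw","pulley"):
        print(l,[(np.round(d["at"],1).tolist(),round(d["score"],2)) for d in nets.place_of(c,l) if abs(d["at"][0]-o[1])<14 and abs(d["at"][1]-o[0])<14])
cv2.imwrite("pics/pul.png",np.hstack(out))
E
```

```text
t 9.92 pos [512.8  35.9 284.9] th 2.17 w 84.05 F [-0.1  0.1 -0.6] Ftool [-0.1 -0.1  0.6] Tq [0.03 0.   0.02] j6 0.01
circ [336.75 299.25] 10.753006935119629
hub_top [([294.2, 337.3], 0.88)]
set_screw [([292.1, 344.0], 0.8)]
pulley [([298.9, 335.3], 0.75)]
circ [425.16473961 223.70809174] 11.168655395507812
hub_top [([223.6, 428.1], 0.72)]
set_screw [([216.5, 423.6], 0.68)]
pulley [([223.3, 424.1], 0.77)]
```

View pics/pul.png

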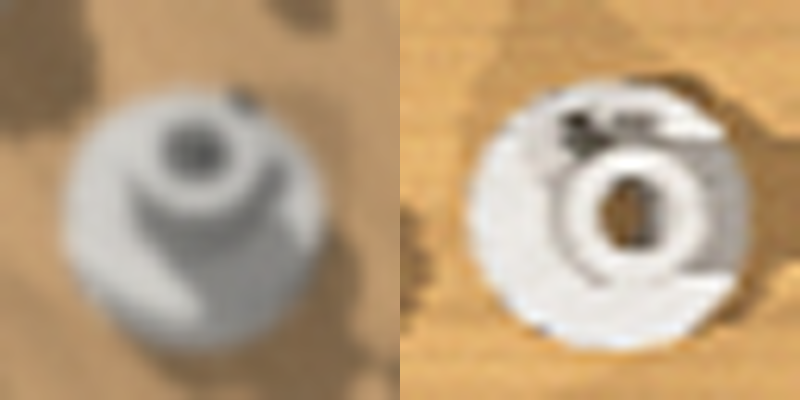

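Close crop: silver pulley with hub, bore and dark screw. In the right panel (top camera) the screw head is at (575,120) and the hub centre at (634,215). In the left panel (side) the screw is at (243,100). It's the right candidate.

```bash
python3 - <<'E'
from h import *
S=optics.camera("side");T=optics.camera("top")
for c,h,s in((S,(293.3,337.1),(289.5,340.9)),(T,(223.7,427.2),(215.9,422.3))):
    a=ray(c,*h,.038);b=ray(c,*s,.026);d=b-a;print(a,b,np.degrees(np.arctan2(d[1],d[0])),np.hypot(*d[:2]))
    for ang in(20,30,40,50): print(ang,px(c,[a[0]+.0215*np.cos(np.radians(ang)),a[1]+.0215*np.sin(np.radians(ang)),.026]))
print(ray(T,223.7,425.2,.010))
go(.478,-.231,.1,28);
E
```

```text
[ 0.47576    -0.23064602  0.038     ] [ 0.49688133 -0.21974659  0.026     ] 27.29550276051894 0.023767796500733636
20 [341.27733286 290.52069711]
30 [340.23409238 289.90291958]
40 [339.09444226 289.45065587]
50 [337.89207173 289.17673647]
[ 0.47924657 -0.23068258  0.038     ] [ 0.50117478 -0.21928943  0.026     ] 27.45483945634925 0.024711342327279194
20 [423.71578296 216.52949243]
30 [422.52213331 217.06697151]
40 [421.44229508 217.80538514]
50 [420.50904097 218.72241294]
[ 0.47913123 -0.23104413  0.01      ]
now [0.5119 0.0359 0.2829] 2.16 tilt [-0.001  0.    -1.   ] shift [-43.7 265.4 182.9] turn -25.84
```

Request:
carry_out --steps '[1, -10, 66, 0, -5, 1, -20, 120, 20, -10, 1, -44, 265, 150, -25.3, 1, -44, 265, 183, -25.3, 1, -44, 265, 183, -25.3, 1, -44, 265, 183, -25.3, 1, -44, 265, 183, -25.3, 1, -44, 265, 183, -25.3, 1, -44, 265, 183, -25.3, 1, -44, 265, 183, -25.3]'

```text
t: 11.25
tool_pos: [0.4765, -0.2315, 0.0982]
ee_rot: [-3.05, -0.74, 0.006]
force: [-0.0, -0.3, 0.8]
width: 0.0854
```

```bash
python3 - <<'E'
from h import *
world();go(.478,-.231,.014,27.4)
E
```

```text
t 11.25 pos [ 476.5 -231.5   98.2] th 27.28 w 85.36 F [-0.  -0.3  0.8] Ftool [-0.2  0.3 -0.8] Tq [0.01 0.   0.03] j6 -0.95
now [ 0.4765 -0.2315  0.0982] 27.28 tilt [-0.004  0.002 -1.   ] shift [ 1.8  0.6 84.2] turn -0.12
```

Request:
carry_out --steps '[1, 1, 0, 42, 0, 1, 1, 0, 84, 0, 1, 1, 0, 84, 0, 0.5, 1, 0, 84, 0, 0.5, 1, 0, 84, 0, 0.5, 1, 0, 84, 0, 0.5, 1, 0, 84, 0, 0.5, 1, 0, 84, 0]' --newtons 20

```text
t: 11.92
tool_pos: [0.4811, -0.2317, 0.0231]
ee_rot: [3.045, 0.747, 0.008]
force: [-7.2, -0.6, 23.3]
width: 0.0428
```

```bash
python3 - <<'E'
from h import *
world()
E
```

```text
t 11.92 pos [ 481.1 -231.7   23.1] th 27.58 w 42.75 F [-7.2 -0.6 23.3] Ftool [ -6.6  -2.7 -23.3] Tq [-0.39  1.54 -0.07] j6 -0.95
```

Request:
carry_out --steps '[0.5, 0, 0, -10, 0, 1, 0, 0, -30, 0, 1, 0, 0, -30, 0, 1, 0, 0, -30, 0, 1, 0, 0, -30, 0, 1, 0, 0, 5, 0, 1, 0, 0, 5, 0, 1, 0, 0, 5, 0, 1, 0, 0, 5, 0]'

```text
t: 12.67
tool_pos: [0.4789, -0.23, 0.0115]
ee_rot: [-3.051, -0.746, 0.001]
force: [-0.1, -0.3, 1.2]
width: 0.0852
```

```bash
python3 - <<'E'
from h import *
world()
c=optics.camera("side")
p=px(c,(.478,-.231,.02)).astype(int)
cv2.imwrite("pics/rim.png",cv2.resize(c["frame"][p[1]-50:p[1]+40,p[0]-50:p[0]+50],None,fx=5,fy=5,interpolation=2))
E
```

```text
t 12.67 pos [ 478.9 -230.    11.5] th 27.46 w 85.25 F [-0.1 -0.3  1.2] Ftool [-0.2  0.2 -1.2] Tq [0.   0.04 0.06] j6 -0.95
```

View pics/rim.png

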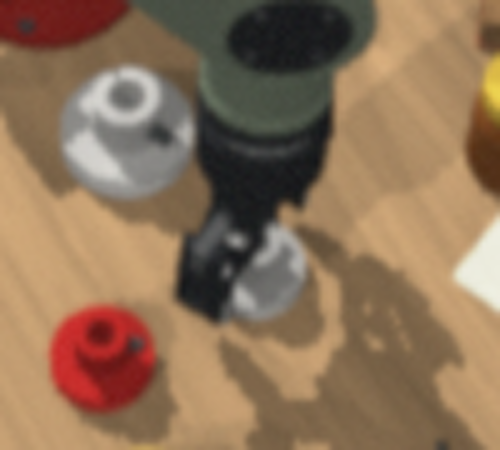

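Request:
carry_out --steps '[1, 0, 0, 4, 0, 0.65, 0, 0, 4, 0, 0.65, 0, 0, 4, 0, 0.65, 0, 0, 4, 0, 0.65, 0, 0, 4, 0, 0.65, 0, 0, 4, 0]'

```text
t: 13.22
tool_pos: [0.4789, -0.2302, 0.0078]
ee_rot: [3.052, 0.746, 0.0]
force: [-0.9, 0.2, 4.9]
width: 0.0598
```

```bash
python3 - <<'E'
from h import *
world()
E
```

```text
t 13.22 pos [ 478.9 -230.2    7.8] th 27.46 w 59.76 F [-0.9  0.2  4.9] Ftool [-0.7 -0.6 -4.9] Tq [0.04 0.21 0.01] j6 -0.95
```

Request:
carry_out --steps '[1, 0, 0, 4, 0, 1, 0, 0, 0, 0, 1, 0, 0, -14, 0, 1, 0, 0, -14, 7, 1, 0, 0, -14, 14, 1, 0, 0, -14, 21, 1, 0, 0, -14, 28, 1, 0, 0, -14, 35, 1, 0, 0, -14, 42, 1, 0, 0, -14, 49]'

```text
t: 14.05
tool_pos: [0.4789, -0.23, 0.0213]
ee_rot: [-3.084, 0.596, 0.0]
force: [1.2, -0.7, -0.2]
width: 0.0854
```

Request:
carry_out --steps '[1, 0, 0, 0, 7, 1, 0, 0, 0, 14, 1, 0, 0, 0, 21, 1, 0, 0, 0, 28, 1, 0, 0, 0, 35, 1, 0, 0, 0, 41, 1, 0, 0, 0, 41, 1, 0, 0, 0, 41]'

```text
t: 14.72
tool_pos: [0.4789, -0.23, 0.0213]
ee_rot: [-2.687, 1.627, 0.0]
force: [-0.4, -0.3, -0.2]
width: 0.0853
```

```bash
python3 - <<'E'
from h import *
world()
c=optics.camera("side");T=optics.camera("top")
for q in(c,T):
  for l in("hub_top","set_screw"): print(l,[(np.round(d["at"],1).tolist(),round(d["score"],2)) for d in nets.place_of(q,l)])
print(px(c,(.478,-.23,.038)),px(T,(.478,-.23,.038)))
E
```

```text
t 14.72 pos [ 478.9 -230.    21.3] th -62.39 w 85.33 F [-0.4 -0.3 -0.2] Ftool [0.1 0.5 0.2] Tq [0.07 0.03 0.01] j6 0.62
hub_top [([267.6, 312.1], 0.98), ([343.3, 317.5], 0.91), ([314.9, 308.2], 0.66), ([292.3, 334.2], 0.56)]
set_screw [([312.6, 315.0], 0.91), ([289.6, 337.2], 0.88), ([275.0, 318.7], 0.73), ([348.4, 303.1], 0.62)]
hub_top [([228.6, 384.3], 0.74), ([157.7, 331.8], 0.74), ([211.4, 329.7], 0.64), ([204.4, 238.7], 0.56), ([217.6, 427.5], 0.49)]
set_screw [([227.1, 394.4], 0.8), ([217.5, 423.5], 0.57)]
[337.617567   292.79916027] [426.95698876 224.13919578]
```

Request:
carry_out --steps '[1, 0, 0, -5, 0, 1, 0, 0, -5, 0, 0.3, 0, 0, -5, 0, 0.2, 0, 0, -5, 0, 0.2, 0, 0, -5, 0, 0, 0, 0, -5, 0, 0, 0, 0, -5, 0, 0, 0, 0, -5, 0, 0, 0, 0, -5, 0, 0, 0, 0, -5, 0]' --newtons 40

```text
t: 15.85
tool_pos: [0.4792, -0.2303, 0.0266]
ee_rot: [-2.685, 1.631, -0.001]
force: [0.1, -1.0, 2.5]
width: 0.0306
```

```bash
python3 - <<'E'
from h import *
world()
E
```

```text
t 15.85 pos [ 479.2 -230.3   26.6] th -62.54 w 30.57 F [ 0.1 -1.   2.5] Ftool [ 0.9  0.4 -2.5] Tq [-0.08 -0.03  0.06] j6 0.62
```

Request:
carry_out --steps '[0, 0, 0, -10, 0, 0, 0, 0, -40, 0, 0, 0, 0, -80, 0, 0, 0, 0, -120, 0, 0, 0, 0, -160, 0, 0, 0, 0, -200, 0, 0, 0, 0, -240, 0, 0, 0, 0, -255, 0, 0, 0, 0, -255, 0]'

```text
t: 16.6
tool_pos: [0.4803, -0.2307, 0.2865]
ee_rot: [-2.684, 1.63, -0.015]
force: [0.3, 0.0, -2.3]
width: 0.0303
```

```bash
python3 - <<'E'
from h import *
world();go(.51375,.0359,.28,-88)
E
```

```text
t 16.6 pos [ 480.3 -230.7  286.5] th -62.54 w 30.31 F [ 0.3  0.  -2.3] Ftool [ 0.1 -0.3  2.3] Tq [-0.07  0.01 -0.02] j6 0.62
now [ 0.4803 -0.2307  0.2865] -62.54 tilt [ 0.008 -0.004 -1.   ] shift [-221.2 -152.6    5.7] turn 25.46
```

Request:
carry_out --steps '[0, -30, -21, 0, 4, 0, -60, -41, 0, 8, 0, -90, -62, 0, 12, 0, -120, -83, 0, 16, 0, -150, -103, 0, 20, 0, -180, -124, 0, 23, 0, -205, -141, 0, 25, 0, -221, -152, 0, 25.5, 0, -221, -152, 0, 25.5, 0, -221, -152, 0, 25.5]'

```text
t: 17.43
tool_pos: [0.5108, 0.0368, 0.2796]
ee_rot: [2.26, -2.178, -0.004]
force: [0.1, -0.5, -2.3]
width: 0.0305
```

Request:
carry_out --steps '[0, 0, 0, 0, 0, 0, 0, 0, 0, 0, 0, 0, 0, 0, 0]'

```text
t: 17.68
tool_pos: [0.5116, 0.0351, 0.2811]
ee_rot: [2.257, -2.184, -0.001]
force: [0.3, -0.2, -1.1]
width: 0.0305
```

```bash
python3 - <<'E'
from h import *
world();go(.51375,.0359,.25,-88)
S=optics.camera("side");T=optics.camera("top");o=[]
for c in(S,T):
  for l in("hub_top","set_screw","pulley","spindle_end"): print(l,[(np.round(d["at"],1).tolist(),round(d["score"],2)) for d in nets.place_of(c,l)][:4])
for c,X,h in((S,(.515,.036,.26),22),(T,(.55,.036,.27),40)):
  p=px(c,X).astype(int); print(p-h); o.append(cv2.resize(c["frame"][p[1]-h:p[1]+h,p[0]-h:p[0]+h],(400,400),interpolation=2))
cv2.imwrite("pics/over.png",np.hstack(o))
E
```

```text
t 17.68 pos [511.6  35.1 281.1] th -88.13 w 30.46 F [ 0.3 -0.2 -1.1] Ftool [ 0.2 -0.3  1.1] Tq [ 0.01  0.   -0.03] j6 1.58
now [0.5116 0.0351 0.2811] -88.13 tilt [-0.001 -0.    -1.   ] shift [-0.8 -2.2 31.1] turn -0.13
hub_top [([265.8, 313.3], 0.89), ([346.0, 318.5], 0.88), ([173.6, 300.3], 0.69), ([314.5, 306.5], 0.67)]
set_screw [([313.1, 317.5], 0.77), ([273.0, 319.2], 0.66), ([352.0, 303.0], 0.62), ([177.0, 306.1], 0.61)]
pulley [([356.5, 318.4], 0.9), ([317.9, 306.4], 0.76), ([270.1, 312.6], 0.62), ([181.3, 301.6], 0.52)]
spindle_end [([196.7, 302.3], 0.55)]
hub_top [([272.3, 471.3], 0.92), ([229.6, 386.4], 0.81), ([263.0, 429.7], 0.56)]
set_screw [([285.6, 463.5], 0.86), ([228.0, 397.0], 0.78), ([256.0, 430.5], 0.54)]
pulley [([227.2, 379.0], 0.83), ([261.6, 430.9], 0.79), ([269.3, 462.3], 0.69)]
spindle_end []
[281 159]
[294 151]
```

View pics/over.png

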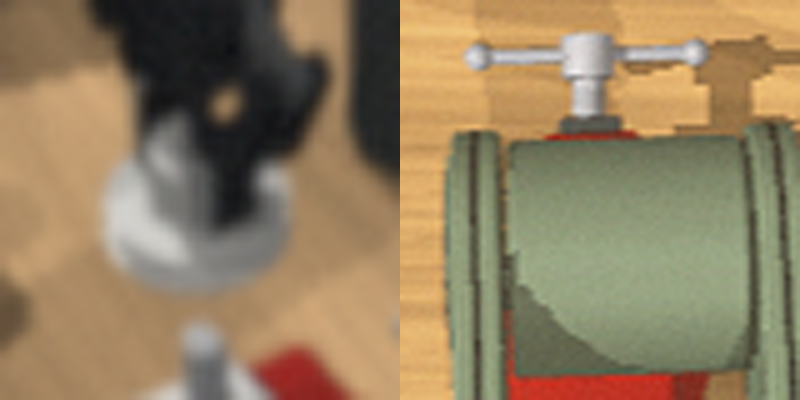

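Request:
carry_out --steps '[0, -0.8, -2.2, 10, 0, 0, -0.8, -2.2, 25, 0, 0, -0.8, -2.2, 40, 0, 0, -0.8, -2.2, 46, 0, 0, -0.8, -2.2, 46, 0, 0, -0.8, -2.2, 46, 0, 0, -0.8, -2.2, 46, 0]'

```text
t: 18.77
tool_pos: [0.5146, 0.0371, 0.2361]
ee_rot: [-2.258, 2.182, -0.001]
force: [-0.0, -0.0, -1.4]
width: 0.0305
```

```bash
python3 - <<'E'
from h import *
world();go(.51375,.0359,.225,-88)
E
```

```text
t 18.77 pos [514.6  37.1 236.1] th -88.04 w 30.54 F [-0.  -0.  -1.4] Ftool [0.  0.  1.4] Tq [-0.03 -0.02  0.02] j6 1.59
now [0.5146 0.0371 0.2361] -88.04 tilt [ 0.001  0.    -1.   ] shift [ 1.1  0.9 11.1] turn -0.04
```

Request:
carry_out --steps '[0, 1.1, 0.9, 2, 0, 0, 1.1, 0.9, 4, 0, 0, 1.1, 0.9, 6, 0, 0, 1.1, 0.9, 8, 0, 0, 1.1, 0.9, 10, 0, 0, 1.1, 0.9, 12, 0, 0, 1.1, 0.9, 12, 0, 0, 1.1, 0.9, 12, 0]'

```text
t: 19.43
tool_pos: [0.5131, 0.0359, 0.2232]
ee_rot: [2.259, -2.183, -0.0]
force: [1.4, 0.5, -0.4]
width: 0.0301
```

```bash
python3 - <<'E'
from h import *
world();go(.51375,.0359,.1906,-88)
E
```

```text
t 19.43 pos [513.1  35.9 223.2] th -88.04 w 30.09 F [ 1.4  0.5 -0.4] Ftool [-0.4 -1.4  0.4] Tq [-0.05  0.05 -0.04] j6 1.58
now [0.5131 0.0359 0.2232] -88.04 tilt [-0.  0. -1.] shift [-0.  -0.7 32.6] turn -0.04
```

Request:
carry_out --steps '[0, 0, -0.4, 2, 0, 0, 0, -0.4, 4, 0, 0, 0, -0.4, 6, 0, 0, 0, -0.4, 8, 0, 0, 0, -0.4, 10, 0, 0, 0, -0.4, 12, 0, 0, 0, -0.4, 14, 0, 0, 0, -0.4, 16, 0, 0, 0, -0.4, 16, 0]'

```text
t: 20.18
tool_pos: [0.5133, 0.0359, 0.2069]
ee_rot: [2.259, -2.183, -0.001]
force: [-0.3, -1.1, -0.8]
width: 0.0308
```

```bash
python3 - <<'E'
from h import *
world()
E
```

```text
t 20.18 pos [513.3  35.9 206.9] th -88.04 w 30.77 F [-0.3 -1.1 -0.8] Ftool [1.  0.3 0.8] Tq [0.01 0.02 0.03] j6 1.58
```

Sliding freely. The next part takes the screw point past the spindle end.

Request:
carry_out --steps '[0, 0, 0, 2, 0, 0, 0, 0, 4, 0, 0, 0, 0, 6, 0, 0, 0, 0, 7, 0, 0, 0, 0, 8, 0, 0, 0, 0, 8, 0, 0, 0, 0, 8, 0]'

```text
t: 20.77
tool_pos: [0.5136, 0.0359, 0.1994]
ee_rot: [-2.259, 2.183, 0.0]
force: [-0.5, -0.6, -1.1]
width: 0.0306
```

```bash
python3 - <<'E'
from h import *
world()
E
```

```text
t 20.77 pos [513.6  35.9 199.4] th -88.04 w 30.6 F [-0.5 -0.6 -1.1] Ftool [0.6 0.5 1.1] Tq [ 0.03  0.04 -0.03] j6 1.58
```

Request:
carry_out --steps '[0, 0, 0, 2, 0, 0, 0, 0, 4, 0, 0, 0, 0, 6, 0, 0, 0, 0, 8, 0, 0, 0, 0, 9, 0, 0, 0, 0, 9, 0, 0, 0, 0, 9, 0, 0, 0, 0, 9, 0, 0, 0, 0, 9, 0]'

```text
t: 21.52
tool_pos: [0.5136, 0.0359, 0.1905]
ee_rot: [-2.259, 2.183, -0.0]
force: [-0.2, 0.0, -1.9]
width: 0.0305
```

```bash
python3 - <<'E'
from h import *
world()
S=optics.camera("side");T=optics.camera("top")
for l in("hub_top","set_screw","pulley","spindle_end"): print(l,[(np.round(d["at"],1).tolist(),round(d["score"],2)) for d in nets.place_of(S,l)][:5])
print(px(S,(.5138,.0359,.202)),px(S,(.5138,.0359,.164)))
p=px(S,(.5138,.0359,.18)).astype(int);h=25;print(p-h)
cv2.imwrite("pics/on.png",cv2.resize(S["frame"][p[1]-h:p[1]+h,p[0]-h:p[0]+h],(600,600),interpolation=2))
E
```

```text
t 21.52 pos [513.6  35.9 190.5] th -88.04 w 30.55 F [-0.2  0.  -1.9] Ftool [-0.   0.2  1.9] Tq [-0.01 -0.01  0.03] j6 1.58
hub_top [([344.6, 316.9], 0.97), ([315.5, 307.4], 0.85), ([265.4, 312.8], 0.79), ([197.2, 300.8], 0.47)]
set_screw [([273.3, 316.3], 0.96), ([314.5, 317.4], 0.94), ([196.8, 309.5], 0.6), ([351.3, 300.6], 0.59)]
pulley [([353.6, 316.5], 0.75), ([320.6, 307.4], 0.71), ([204.5, 302.0], 0.6), ([197.0, 309.8], 0.45)]
spindle_end [([186.9, 269.6], 0.66)]
[303.63647766 195.21088541] [303.92040787 203.53551439]
[278 175]
```

View pics/on.png

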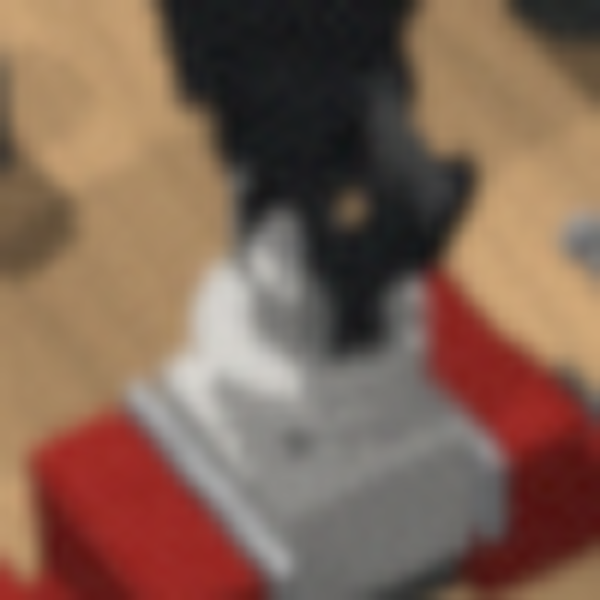

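```bash
python3 - <<'E'
from h import *
world(); print(job_done()); world()
E
```

```text
t 21.82 pos [513.6  35.9 190.4] th -88.04 w 30.45 F [-0.5  0.4 -0.5] Ftool [-0.4  0.5  0.5] Tq [-0.   -0.04  0.01] j6 1.58
the job is handed in; nothing more can be done
None
the job is handed in; nothing more can be done
```

I handed the job in at about 21.8 s with the small silver pulley on the spindle and still held at 40 N. `job_done` reports no verdict, so I don't know whether it passed.

**Spindle:** I felt for the flat by pinching at several angles until the opening dropped to 12.2–12.3 mm. I then turned it about 102° so the flat faced the handle side. The tool was at 2.2° against an estimated vise yaw of about 1.7°, and I held it there for more than 0.3 s before letting go.

**Pulley:** I centred it by pinching its rim, gripped the hub across the screw and slid it on. The first rim pinch slipped up onto the rim with about 23 N, and I redid it lower.

**Last checks:**
- **Fit:** The screw's point went about 15 mm past the spindle end (by the measured height) with under 2 N and no sideways jam, so the screw is over the flat.
- **Height:** The TCP was at 190.4 mm against a target of 190.6 mm for a flush hub. That target comes from the height measured while gripping the pulley on the bench.
- **Position:** The TCP is within 0.2 mm of the spindle axis found by feel. The cameras put that axis about 1.5 mm away in both x and y; I went by feel.
- **Clearance:** The last picture shows the pulley above the block and the fingers clear of it.

**Not confirmed:** The fingers hide the screw, so I could not see its direction on the spindle. It rests on the earlier camera measurement, where both cameras gave 27° within 0.2°. The free fit alone would allow roughly ±29°, which is wider than the 0.2 rad tolerance.

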